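# Gauge the tie pins and pin the plate pack

## Task

Check the tie pins lying on the mat and pin the plate pack with them, finishing each pin before taking the next, from the longest to the shortest because the longest lines up the plates. For each pin: push its shaft crosswise right down into the wide (go) gap of the gauge, lift it out, then press it lightly down on the narrow (no-go) gap, which must stop it, and then push it from the robot's side through a free hole of the pack until its head is against the front plate. At the end every pin is home in a hole of its own; leave the mug, the sample pot and the slide box where they are.

Things in the scene. Friction and masses are not known exactly. Their poses are not given: they have to be found in the camera images.
- pin_long: plain aluminium tie pin, about 120 g, lying flat: flat head 30 long x 36 wide x 20 high, then a round shaft 20 in diameter, 120 long, the last 12 tapering to 10 (whole pin 150 long). Origin: head centre, on the shaft's axis, 10 above what it lies on; x along the shaft to the nose, y across the head. May be absent (mm).
- pin_long_nose (a point): nose end of pin_long, on its axis, 135 from the head's centre (mm).
- pin_mid: plain aluminium tie pin, about 115 g, lying flat: flat head 30 long x 36 wide x 20 high, then a round shaft 20 in diameter, 100 long, the last 12 tapering to 10 (whole pin 130 long). Origin: head centre, on the shaft's axis, 10 above what it lies on; x along the shaft to the nose, y across the head. May be absent (mm).
- pin_mid_nose (a point): nose end of pin_mid, on its axis, 115 from the head's centre (mm).
- pin_short: plain aluminium tie pin, about 110 g, lying flat: flat head 30 long x 36 wide x 20 high, then a round shaft 20 in diameter, 80 long, the last 12 tapering to 10 (whole pin 110 long). Origin: head centre, on the shaft's axis, 10 above what it lies on; x along the shaft to the nose, y across the head. May be absent (mm).
- pin_short_nose (a point): nose end of pin_short, on its axis, 95 from the head's centre (mm).
- mat: grey silicone mat 240 x 340, 3 thick, fixed, on which the pins lie side by side with their noses roughly away from the robot; origin at the centre of its underside (mm).
- gauge: fixed steel snap gauge: base 70 x 125 x 20 high, three upright jaws in a row along y, 14 thick in x, tops at 90, spanning y -58.5..-36.5, -22.5..13.5, 36.5..58.5. The two slots between them, open on top, run along x down to 20 above the bench: go gap (+y side, 23 wide, upper edges rounded) and no-go gap (14 wide, square edges). Origin: centre of underside (mm).
- go_gap (a point): middle of the go gap, level with the jaw tops (90 above the bench); axes as the gauge: x along the slot, y across it (mm).
- nogo_gap (a point): middle of the no-go gap, level with the jaw tops (90 above the bench); axes as the gauge. A good shaft lodges here with its axis about 7 above this point (mm).
- pack: pack of upright plates fixed to the bench: steel front plate (10 thick, 284 wide, top at 102) facing the robot, two loose white leaves, steel rear plate. Front face at x = 0, rear face at x = 60; three aligned holes run through all along x. Origin: on the bench under the middle of the front face; x points into the pack, away from the robot, y along its width (mm).
- leaf_front: loose white plate 18 x 262 x 92 high standing in the pack behind the front plate, with about 1.5 play; origin at the centre of its underside (mm).
- leaf_rear: the same, behind leaf_front.
- hole1 (a point): centre of the left (+y) hole's mouth in the front plate of the pack, 65 above the bench; x points into the hole. Hole diameter 24 (mm).
- hole2 (a point): centre of the middle hole's mouth in the front plate of the pack, 65 above the bench; x points into the hole. Hole diameter 24 (mm).
- hole3 (a point): centre of the right (-y) hole's mouth in the front plate of the pack, 65 above the bench; x points into the hole. Hole diameter 24 (mm).
- mug: bystander: steel mug, 90 across, 100 high; origin at the centre of its underside (mm).
- sample_pot: bystander: clear sample pot with white lid, 72 across, 85 high; origin at the centre of its underside (mm).
- slide_box: bystander: black box for slides, 85 x 110 x 35 high; origin at the centre of its underside (mm).
Things that resemble listed ones, but are neither listed nor needed, are in the scene too. What is shaped like the pin_long but blue or pink is not meant.

How it is judged:
By the outcome, as a careful person would: the job done as asked, in the order asked, and still so for the second after the job is handed in, with the robot touching nothing.
Of pin_long, pin_mid, pin_short only 2 to 3 are there at a start; the rules pass over those that are not, and their reading is None.
At some moment in a run one of pin_long, pin_mid, pin_short may be knocked a few centimetres aside while the robot is not near it.
Once in a run the grip may slacken for a moment while it holds something.
It also fails if it takes over 210 s, if anything falls off the work surface, if the arm or the gripper's body presses on something with over 40 N, if the wrist force passes 120 N, or if a joint passes its speed limit or range.

## Robot

A 6-joint arm with a two-finger parallel gripper is mounted at the origin on the work surface. World frame = base frame: x ahead of the robot, y to its left, z up, the work surface at z = 0. Lengths are in m, angles in rad, forces in N, time in s.
With the tool pointing down it reaches from about 0.35 to 0.85 m from the base axis. Payload 8.1 kg.
Tool frame: the origin (TCP) lies midway between the tips of the shut fingers; the grasp point (between the pads) lies 19 mm behind it (manip.grip_depth is the z of the grasp point in the tool frame, in m); z points along the fingers, y is the line along which they close (so a half turn about z gives the same grasp; the last joint's range is limited). The gripper opens to 93 mm and grips with 3 to 60 N. Pads are 15 mm wide; open, the fingers measure 128 mm over their backs; the gripper's body (75 mm by 188 mm) begins 65 mm behind the grasp point.
Start: joints at [1.159, 0.13, 1.488, -0, 1.523, -0.085], TCP at [0.193, 0.568, 0.219] pointing down, gripper open.
Joint ranges: [-2.96, 2.96], [-0.89, 2.26], [0.02, 2.5], [-1.34, 4.48], [0, 2.73], [-2.66, 2.66]. Speed limits (rad/s): [2.39, 2.39, 2.79, 3.14, 3.14, 3.14].

## Interface

Orientations are given as a unit quaternion [w, x, y, z].
In Python, from bench import monitor, cams, manip gives the robot as it stands. The module is installed in compiled form; this text tells all that it offers.
- The arm moves only by the shell command python3 -m jog 'ROWS' [OPENING] [FORCE]. ROWS is JSON, a list of rows, each a list of 2 entries, a list of its own where there are three numbers: the shift along the tool's x, y, z in cm, then the turn, a rotation vector about the tool's x, y, z in degrees. In form: [[[dx, dy, dz], [ax, ay, az]], ...]. A call has 1 to 20 rows; each row shifts and turns the commanded pose from where the row before left it, along the tool's axes as they then stand; what a row does not reach is not made up. A row lasts 1/10 s, in which the tool goes at most 50 mm and 8.59 degrees, less where a joint would pass 70% of its speed; a pose out of reach is approached as far as the arm can. A call with a gripper value outside its range is refused whole. OPENING is the finger opening in cm, from 0 to 9.3, set as the call begins (- or left out, the last holds). The fingers move at their own pace and stop on an object; FORCE is the grip in N (left out, the last holds). Time passes only in rows, so rows that do not move let the fingers close. It gives the time, the measured TCP pose, the force, the opening and the grip force at its end, in the units of the state.
- monitor.read_state(): the state, without advancing time (a new reading comes with each control period).
- cams.get_image(name): name is "side" or "top" or "wrist"; returns (picture, depth): 420x560x3 uint8, blue, green, red; 420x560 float32, m along the optical axis (not along the pixel's ray), 0 where there is no reading.
- cams.camera_params(name): a dict with "mtx" (3x3 intrinsics, pixels), "R" (3x3) and "t" (3): a world point X has camera coordinates R X + t. Camera axes: x right, y down, z forward; pixel columns grow to the right and rows downward; lengths in m; the calibration is good to about 2 mm. The wrist camera is an equidistant fisheye: a pixel r from the principal point sees the ray r / f radians off the axis. A picture is of the moment at which its call begins: read the wrist's pose just before it. camera_params takes no time and is no camera call; for the wrist camera it gives the pose at the moment of the call.
- manip.finish_job(): hands the job in; it is judged then, once.
The state is a dict: "t": time; "q": joint angles; "joint_velocities": joint speeds; "tau": joint torques, N m; "tool_pos": TCP position; "ee_rot": TCP orientation; "ft_force": force on the tool from outside, world axes, zero at the start; "wrist_torque": the same for the moment, N m; "width": finger opening in m; "gripper_force": force on a finger pad.
Only numpy, scipy, OpenCV 4.12 (cv2) and the standard library are available. Lean on these libraries where they do the work, as an engineer would, in place of code of your own. Each camera call takes 0.05 s, during which the arm holds its last target. There are 200 camera calls.

## Working session

There is one attempt and no reset: what is moved stays moved. The work goes in short steps, Python scripts to look and compute and a shell command to move; the robot and the scene stay as the last step left them, time stands still between calls to the robot, and variables do not carry over. Pictures are saved under pics/ and viewed, at most 14 in all, crops included, and the job is handed in when it is done.

```bash
mkdir -p pics
cat > h.py <<'E'
import numpy as np, cv2
from bench import monitor, cams, manip
from scipy.spatial.transform import Rotation as R
def rot(s): q=s['ee_rot']; return R.from_quat([q[1],q[2],q[3],q[0]])
def grab(n):
    p=cams.camera_params(n); im,d=cams.get_image(n); return im,d,p
def ray(p,uv,fish=False):
    K=np.array(p['mtx']);u,v=uv
    x=(u-K[0,2])/K[0,0];y=(v-K[1,2])/K[1,1]
    if fish:
        r=np.hypot(x,y);k=np.sin(r)/r if r>1e-9 else 1;d=np.array([x*k,y*k,np.cos(r)])
    else: d=np.array([x,y,1.])
    Rm=np.array(p['R']);return -Rm.T@np.array(p['t']),Rm.T@d
def onz(p,uv,z,fish=False):
    o,d=ray(p,uv,fish);return o+d*(z-o[2])/d[2]
def cloud(p,d,fish=False):
    v,u=np.mgrid[0:d.shape[0],0:d.shape[1]];K=np.array(p['mtx'])
    x=(u-K[0,2])/K[0,0];y=(v-K[1,2])/K[1,1]
    if fish:
        r=np.hypot(x,y)+1e-9;k=np.tan(np.minimum(r,1.5))/r;x=x*k;y=y*k
    P=np.stack([x*d,y*d,d],-1);return (P-np.array(p['t']))@np.array(p['R'])
E
python3 - <<'E'
from h import *
s=monitor.read_state();print(s['t'],s['tool_pos'],s['ee_rot'],rot(s).as_matrix().round(3),manip.grip_depth,s['ft_force'])
for n in('top','side','wrist'):
    im,d,p=grab(n);cv2.imwrite(f'pics/{n}0.png',im);np.savez(f'{n}0.npz',im=im,d=d,**{k:np.array(p[k]) for k in('mtx','R','t')})
    print(n,np.array(p['mtx']).round(1).tolist(),(-np.array(p['R']).T@np.array(p['t'])).round(3),np.array(p['R'])[2].round(2))
E
```

```text
0.0 [0.19235457 0.56773662 0.21759821] [-2.21147771e-04  1.62664251e-01  9.86681057e-01 -8.85116410e-04] [[-0.947  0.321 -0.001]
 [ 0.321  0.947 -0.002]
 [ 0.    -0.002 -1.   ]] -0.0188 [ 0.70490167  0.27978342 -0.01337753]
top [[423.0, 0.0, 284.4], [0.0, 423.0, 200.6], [0.0, 0.0, 1.0]] [ 0.432 -0.037  1.424] [ 0.07 -0.   -1.  ]
side [[517.9, 0.0, 278.2], [0.0, 517.9, 206.5], [0.0, 0.0, 1.0]] [-0.035 -1.219  0.861] [ 0.38  0.77 -0.51]
wrist [[325.2, 0.0, 280.5], [0.0, 325.2, 217.4], [0.0, 0.0, 1.0]] [0.13  0.588 0.385] [ 0.23 -0.08 -0.97]
```

View pics/top0.png

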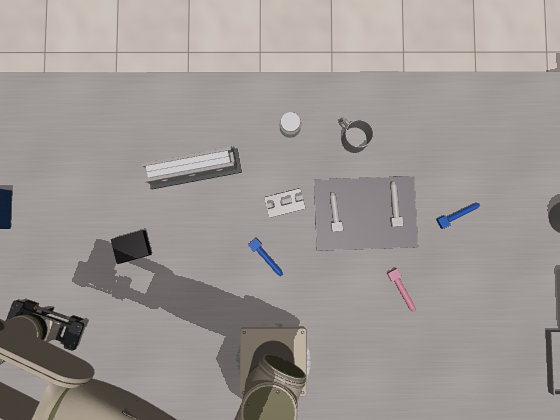

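View pics/side0.png

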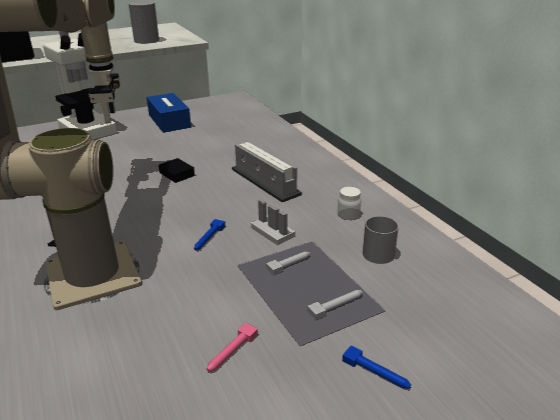

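The top view shows two pins on the mat: the left one from head (337,226) to nose (333,192), the right one from head (397,222) to nose (395,182). The gauge is at (285,203) and the pack at (192,167). The mug, pot and box stand clear of these. The side view agrees.

```bash
cat > m.py <<'E'
from h import *
def rect(P):
    c,(w,h),a=cv2.minAreaRect((P[:,:2]*1000).astype(np.float32)); 
    return np.round(c,1),round(w,1),round(h,1),round(a,1)
z=np.load('top0.npz');im,d=z['im'],z['d'];P=cloud(z,d)
hsv=cv2.cvtColor(im,cv2.COLOR_BGR2HSV)
# heights
for nm,(u0,u1,v0,v1) in dict(mat=(312,420,172,254),gauge=(258,310,180,222),pack=(138,246,140,192)).items():
    D=P[v0:v1,u0:u1];print(nm,np.percentile(D[...,2],[5,25,50,75,90,95,99]).round(4))
# mat rect by colour darkness
g=im.max(2)
def comp(mask,u0,u1,v0,v1,zh,minpx=15):
    m=np.zeros_like(mask,np.uint8);m[v0:v1,u0:u1]=mask[v0:v1,u0:u1]
    n,l,st,_=cv2.connectedComponentsWithStats(m,connectivity=4)
    for i in range(1,n):
        if st[i,4]<minpx: continue
        v,u=np.nonzero(l==i)
        uv=np.concatenate([np.c_[u+a,v+b] for a in(-.5,.5) for b in(-.5,.5)])
        Q=np.array([onz(z,x,zh) for x in uv]);print(st[i],rect(Q),'zmed',np.median(P[v,u,2]).round(4))
print('pins');comp(P[...,2]>.010,312,420,172,254,.015)
print('bright');comp(g>140,318,414,180,246,.013)
print('jaws');comp((P[...,2]>.075),258,312,180,222,.09,5)
print('base');comp((P[...,2]>.012),258,312,180,222,.02)
print('pack');comp((P[...,2]>.08),138,246,140,192,.10)
for nm,(u0,u1,v0,v1) in dict(gauge=(258,310,180,222),pack=(138,246,140,192),pins=(318,414,172,240)).items():
    cv2.imwrite(f'pics/c_{nm}.png',cv2.resize(im[v0:v1,u0:u1],None,fx=5,fy=5,interpolation=cv2.INTER_CUBIC))
a=cv2.imread('pics/c_gauge.png');b=cv2.imread('pics/c_pack.png');h=np.zeros((a.shape[0]+b.shape[0],max(a.shape[1],b.shape[1]),3),np.uint8)
h[:a.shape[0],:a.shape[1]]=a;h[a.shape[0]:,:b.shape[1]]=b;cv2.imwrite('pics/gp.png',h)
E
python3 m.py
```

```text
mat [-0.0029  0.0004  0.0027  0.0051  0.0084  0.0196  0.0257]
gauge [-0.0042 -0.0006  0.0027  0.0194  0.0236  0.0874  0.0941]
pack [-3.800e-03  1.000e-04  4.800e-03  1.004e-01  1.047e-01  1.063e-01
  1.095e-01]
pins
[390 182  14  45 320] (array([ 515.1, -412. ]), 150.5, 43.8, 0.4) zmed 0.0212
[330 192  13  40 278] (array([ 490.6, -209.7]), 133.8, 40.3, 1.6) zmed 0.0218
bright
[391 182  12  46 278] (array([ 513.6, -412.6]), 154.0, 37.4, 0.4) zmed 0.0216
[ 318  191   66   55 2126] (array([ 468.8, -257.2]), 219.2, 183.3, 89.9) zmed 0.0035
jaws
[296 195   7   6  33] (array([531.5, -84. ]), 22.2, 19.0, 89.9) zmed 0.0906
[280 198  12   7  55] (array([520.6, -42.1]), 18.4, 39.1, 14.0) zmed 0.0896
[266 203   8   5  32] (array([507.8,   9.3]), 25.3, 15.8, 89.9) zmed 0.0899
base
[264 189  41  29 788] (array([519.6, -37.9]), 73.6, 128.4, 14.0) zmed 0.0211
pack
[ 142  147   93   36 1763] (array([636.2, 266.2]), 68.6, 289.4, 10.7) zmed 0.1031
```

View pics/gp.png

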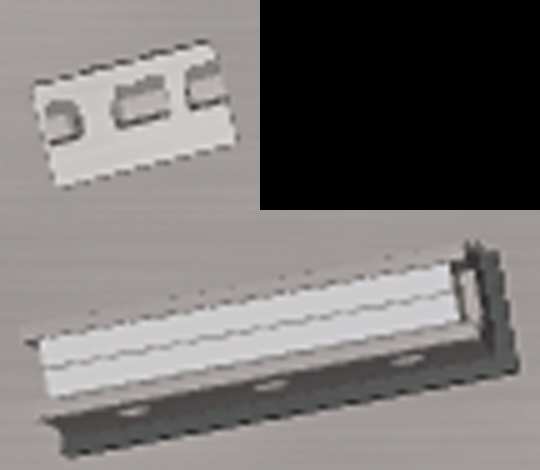

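```bash
python3 -m jog '[[[-3.3,-3,0],[0,0,0]],[[-3.3,-3,0],[0,0,0]],[[-3.3,-3,0],[0,0,0]],[[-3.3,-3,0],[0,0,0]],[[-3.3,-3,0],[0,0,0]],[[-3.3,-3,0],[0,0,0]],[[-3.3,-3,0],[0,0,0]],[[-3.3,-3,0],[0,0,0]],[[-3.3,-3,0],[0,0,0]],[[-3.3,-3,0],[0,0,0]],[[-3.3,-3,0],[0,0,0]],[[-3.3,-3,0],[0,0,0]]]'
python3 -m jog '[[[0,0,0],[0,0,8.5]],[[0,0,0],[0,0,8.5]],[[0,0,0],[0,0,8.5]],[[0,0,0],[0,0,8.5]],[[0,0,0],[0,0,8.5]],[[0,0,0],[0,0,8.5]],[[0,0,0],[0,0,8.5]],[[0,0,0],[0,0,8.5]],[[0,0,0],[0,0,8.5]],[[0,0,0],[0,0,8.5]],[[0,0,0],[0,0,8.5]],[[0,0,0],[0,0,8.5]],[[0,0,0],[0,0,8.5]],[[0,0,0],[0,0,8.5]],[[0,0,0],[0,0,8.5]],[[0,0,0],[0,0,8.5]],[[0,0,0],[0,0,8.5]],[[0,0,0],[0,0,8.5]],[[0,0,0],[0,0,8.3]]]'
python3 -m jog '[[[0,4.2,0],[0,0,0]],[[0,4.2,0],[0,0,0]],[[0,4.2,0],[0,0,0]],[[0,4.2,0],[0,0,0]],[[0,4.2,0],[0,0,0]],[[0,4.2,0],[0,0,0]],[[0,4.2,0],[0,0,0]],[[0,4.2,0],[0,0,0]],[[0,4.2,0],[0,0,0]],[[0,4.2,0],[0,0,0]],[[0,4.2,0],[0,0,0]],[[0,4.2,0],[0,0,0]],[[0,0,0],[0,0,0]],[[0,0,0],[0,0,0]]]'
python3 - <<'E'
from h import *
s=monitor.read_state();print(s['t'],s['tool_pos'],rot(s).as_matrix().round(3),s['q'])
im,d,p=grab('wrist');cv2.imwrite('pics/w1.png',im);np.savez('w1.npz',im=im,d=d,**{k:np.array(p[k]) for k in('mtx','R','t')})
E
```

```text
t: 1.35
tool_pos: [0.4525, 0.0984, 0.2186]
ee_rot: [0.0, 0.163, 0.987, 0.0]
ft_force: [1.1, -0.3, -0.3]
width: 0.0926
gripper_force: 0.0
t: 3.25
tool_pos: [0.4519, 0.1001, 0.2183]
ee_rot: [0.0, 1.0, -0.003, -0.0]
ft_force: [-0.2, -0.7, -0.8]
width: 0.0934
gripper_force: 0.0
t: 4.65
tool_pos: [0.4513, -0.4043, 0.2176]
ee_rot: [-0.001, 1.0, -0.001, -0.001]
ft_force: [0.8, 0.1, -0.0]
width: 0.0927
gripper_force: 0.0
4.65 [ 0.45125295 -0.40425696  0.21760086] [[ 1.    -0.002 -0.001]
 [-0.002 -1.     0.002]
 [-0.001 -0.002 -1.   ]] [-8.15281367e-01  1.48426081e-01  1.47037487e+00  2.41621615e-04
  1.52468811e+00  7.57688122e-01]
```

View pics/w1.png

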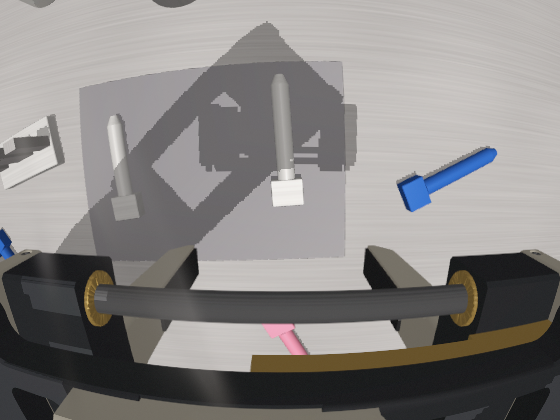

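The wrist view shows the long pin from head (287,192) to nose (279,75), the mid pin from head (124,207) to nose (115,116), and the gauge at the left edge.

Run:
```python
from h import *
z=np.load('w1.npz')
for nm,c,n in(('L',[(271,179),(301,177),(303,204),(272,206)],(279,75)),('M',[(110,198),(135,195),(139,216),(114,219)],(115,115))):
    Q=np.array([onz(z,x,.023,True)[:2] for x in c])*1000;N=onz(z,n,.013,True)[:2]*1000
    c=Q.mean(0);v=N-c;print(nm,Q.round(1).tolist(),'c',c.round(1),'nose',N.round(1),'len',np.hypot(*v).round(1),'yaw',np.degrees(np.arctan2(v[1],v[0])).round(2))
```

```text
L [[471.9, -393.9], [474.1, -427.4], [443.2, -430.0], [441.0, -394.8]] c [ 457.6 -411.5] nose [ 590.8 -403.1] len 133.5 yaw 3.63
M [[452.9, -191.8], [455.9, -228.3], [429.7, -231.1], [425.9, -194.3]] c [ 441.1 -211.4] nose [ 555.7 -200.3] len 115.2 yaw 5.5
```

```bash
python3 -m jog '[[[0.62,0.72,0],[0,0,-3.6]],[[0,0,4],[0,0,0]],[[0,0,4],[0,0,0]],[[0,0,4],[0,0,0]],[[0,0,4],[0,0,0]],[[0,0,2.5],[0,0,0]],[[0,0,1.5],[0,0,0]],[[0,0,0.5],[0,0,0]],[[0,0,0],[0,0,0]],[[0,0,0],[0,0,0]]]'
python3 - <<'E'
from h import *
s=monitor.read_state();print(s['t'],s['tool_pos'],rot(s).as_matrix().round(3))
E
```

```text
t: 5.7
tool_pos: [0.4592, -0.4119, 0.0157]
ee_rot: [0.001, 1.0, 0.031, 0.001]
ft_force: [1.5, 0.0, -0.6]
width: 0.093
gripper_force: 0.0
5.7 [ 0.45922856 -0.41187358  0.01570569] [[ 0.998  0.063  0.002]
 [ 0.063 -0.998 -0.002]
 [ 0.002  0.002 -1.   ]]
```

```bash
python3 -m jog '[[[-0.1,0,0.5],[0,0,0]],[[0,0,0.4],[0,0,0]],[[0,0,0],[0,0,0]]]'
python3 -m jog '[[[0,0,0],[0,0,0]],[[0,0,0],[0,0,0]],[[0,0,0],[0,0,0]],[[0,0,0],[0,0,0]],[[0,0,0],[0,0,0]],[[0,0,0],[0,0,0]],[[0,0,0],[0,0,0]],[[0,0,0],[0,0,0]],[[0,0,0],[0,0,0]],[[0,0,0],[0,0,0]]]' 2.5 55
```

```text
t: 6.0
tool_pos: [0.4567, -0.4109, 0.0042]
ee_rot: [-0.0, 1.0, 0.031, -0.0]
ft_force: [0.0, -0.9, -0.9]
width: 0.0933
gripper_force: 0.0
t: 7.0
tool_pos: [0.4571, -0.4111, 0.0047]
ee_rot: [0.0, 1.0, 0.031, 0.0]
ft_force: [-0.1, 0.6, -0.4]
width: 0.0353
gripper_force: 55.0
```

```bash
python3 -m jog '[[[0,0,-1],[0,0,0]],[[0,0,-2.5],[0,0,0]],[[0,0,-4],[0,0,0]],[[0,0,-4],[0,0,0]],[[0,0,-4],[0,0,0]],[[0.3,-2,0],[0,0,0]],[[0.3,-4,0],[0,0,0]],[[0.3,-4,0],[0,0,0]],[[0.3,-4,0],[0,0,0]],[[0.3,-4,0],[0,0,0]],[[0.3,-4,0],[0,0,0]],[[0.3,-4,0],[0,0,0]],[[0.3,-4,0],[0,0,0]],[[0.3,-4,0],[0,0,0]],[[0.3,-2.5,0],[0,0,0]],[[0.3,-1.9,0],[0,0,0]],[[0,0,0],[0,0,-5.2]],[[0,0,0],[0,0,-5.2]],[[0,0,0],[0,0,0]],[[0,0,0],[0,0,0]]]'
python3 - <<'E'
from h import *
s=monitor.read_state();print(s['t'],s['tool_pos'],rot(s).as_matrix().round(3),s['q'])
im,d,p=grab('wrist');cv2.imwrite('pics/w2.png',im);np.savez('w2.npz',im=im,d=d,**{k:np.array(p[k]) for k in('mtx','R','t')})
E
```

```text
t: 9.0
tool_pos: [0.466, -0.0258, 0.16]
ee_rot: [0.0, 0.993, 0.12, 0.0]
ft_force: [-0.2, -0.5, -1.1]
width: 0.0354
gripper_force: 55.0
9.0 [ 0.46602469 -0.02581679  0.16002998] [[ 0.971  0.239  0.   ]
 [ 0.239 -0.971 -0.   ]
 [ 0.     0.    -1.   ]] [-1.65222654e-01 -2.03532268e-01  1.92151726e+00 -4.61274560e-05
  1.42321443e+00  1.16440429e+00]
```

View pics/w2.png

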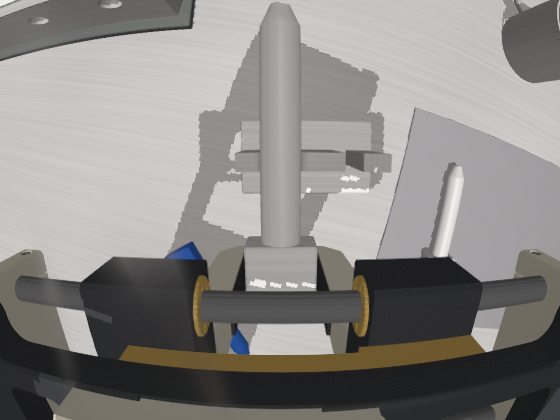

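The held pin hides the go gap: its nose is at about (280,8) and its head at (281,265). The gauge base spans (241,121) to (371,192), and its edges line up with the pin.

Run:
```python
from h import *
z=np.load('w2.npz');d=z['d'];P=cloud(z,d,True);th=np.radians(14)
def loc(X): X=X-np.array([466.0,-25.8]);return np.array([X[...,0]*np.cos(th)+X[...,1]*np.sin(th),-X[...,0]*np.sin(th)+X[...,1]*np.cos(th)]).T
Q=np.array([onz(z,x,.02,True)[:2] for x in[(241,121),(370,121),(371,192),(243,192)]])*1000
c=Q.mean(0);print('base',Q.round(1).tolist(),c.round(1),loc(c).round(1), [round(float(np.hypot(*(Q[i]-Q[i-1]))),1) for i in range(4)])
e=Q[0]-Q[1];print('yaw y-axis',np.degrees(np.arctan2(-e[0],e[1])), np.degrees(np.arctan2(*(-(Q[3]-Q[2])*[1,-1]))))
m=(P[...,2]>.075)&(P[...,2]<.100);m[230:]=0
n,l,st,_=cv2.connectedComponentsWithStats(m.astype(np.uint8))
for i in range(1,n):
    if st[i,4]>60:
        L=loc(P[l==i][:,:2]*1000);print('jaw',st[i],np.median(P[l==i][:,2]).round(4),L.min(0).round(1),L.max(0).round(1),np.percentile(L,[3,97],axis=0).round(1))
m=(P[...,2]>.14);m[240:]=0
L=loc(P[m][:,:2]*1000);Z=P[m][:,2]
for a in(30,60,90,120):
    k=abs(L[:,0]-a)<5
    if k.any():print('shaft',a,L[k].mean(0).round(2),np.percentile(L[k,1],[2,98]).round(1),Z[k].max().round(4),np.percentile(Z[k],90).round(4))
```

```text
base [[537.8, 29.5], [568.9, -89.1], [502.5, -108.8], [472.1, 12.3]] [520.3 -39. ] [ 49.5 -26. ] [67.9, 122.7, 69.3, 124.9]
yaw y-axis 14.694779234830907 14.064561981215967
jaw [  0   0 100  29 910] 0.0861 [201.4 159.4] [210.5 292.8] [[202.2 168.9]
 [209.3 280.9]]
jaw [539   0  21  68 886] 0.0858 [ 161.3 -286.7] [ 237.5 -261.5] [[ 166.7 -279.7]
 [ 228.5 -262.6]]
jaw [234 152  26  20 498] 0.0912 [42.  14.9] [55.8 33.4] [[42.3 15.1]
 [55.7 32.5]]
jaw [301 152  45  20 852] 0.0912 [ 42.3 -48.3] [ 56.4 -15.5] [[ 42.9 -47.2]
 [ 55.9 -16.3]]
jaw [358 152  34  21 625] 0.0912 [ 42.2 -84. ] [ 56.4 -61.3] [[ 42.7 -83.1]
 [ 56.1 -61.8]]
shaft 30 [30.06 -0.58] [-10.1   8.8] 0.1809 0.18
shaft 60 [60.1  -0.34] [-9.9  9. ] 0.1814 0.1798
shaft 90 [89.96 -0.37] [-9.9  9.3] 0.1812 0.1798
shaft 120 [119.58  -0.61] [-9.7  8.8] 0.1812 0.1797
```

```bash
python3 -m jog '[[[0,0,2],[0,0,0]],[[0,0,3],[0,0,0]],[[0,0,1.5],[0,0,0]],[[0,0,1],[0,0,0]],[[0,0,1],[0,0,0]],[[0,0,1],[0,0,0]],[[0,0,1],[0,0,0]],[[0,0,0],[0,0,0]]]'
python3 -m jog '[[[0,0,1],[0,0,0]],[[0,0,1],[0,0,0]],[[0,0,0.8],[0,0,0]],[[0,0,0],[0,0,0]]]'
```

```text
t: 9.85
tool_pos: [0.4651, -0.0256, 0.0533]
ee_rot: [-0.0, 0.993, 0.122, -0.001]
ft_force: [-0.2, -0.6, -2.0]
width: 0.0355
gripper_force: 55.0
t: 10.25
tool_pos: [0.4648, -0.0255, 0.025]
ee_rot: [-0.0, 0.993, 0.122, -0.001]
ft_force: [0.1, 0.2, -0.6]
width: 0.0354
gripper_force: 55.0
```

```bash
python3 -m jog '[[[0,0,0.2],[0,0,0]],[[0,0,0],[0,0,0]]]'; python3 -m jog '[[[0,0,0.1],[0,0,0]],[[0,0,0],[0,0,0]],[[0,0,0],[0,0,0]]]';  python3 -m jog '[[[0,0,0.1],[0,0,0]],[[0,0,0],[0,0,0]],[[0,0,0],[0,0,0]]]'
```

```text
t: 10.45
tool_pos: [0.4661, -0.0258, 0.0247]
ee_rot: [0.0, 0.993, 0.122, 0.0]
ft_force: [-0.4, 0.7, -1.4]
width: 0.0356
gripper_force: 55.0
t: 10.75
tool_pos: [0.4662, -0.0258, 0.0238]
ee_rot: [0.0, 0.993, 0.122, 0.0]
ft_force: [-0.8, 0.1, -1.6]
width: 0.0356
gripper_force: 55.0
t: 11.05
tool_pos: [0.466, -0.0258, 0.0226]
ee_rot: [0.0, 0.993, 0.122, -0.0]
ft_force: [0.4, -0.6, -1.8]
width: 0.0353
gripper_force: 55.0
```

```bash
python3 -m jog '[[[0,0,0.1],[0,0,0]],[[0,0,0],[0,0,0]],[[0,0,0],[0,0,0]]]'; python3 -m jog '[[[0,0,0.1],[0,0,0]],[[0,0,0],[0,0,0]],[[0,0,0],[0,0,0]]]'
```

```text
t: 11.35
tool_pos: [0.4661, -0.0258, 0.0217]
ee_rot: [0.0, 0.993, 0.122, 0.0]
ft_force: [0.8, 0.1, -1.2]
width: 0.0354
gripper_force: 55.0
t: 11.65
tool_pos: [0.4664, -0.0258, 0.0213]
ee_rot: [0.0, 0.993, 0.122, 0.0]
ft_force: [-2.7, 0.9, 5.9]
width: 0.0363
gripper_force: 5.5
```

```bash
python3 -m jog '[[[0,0,0],[0,0,0]],[[0,0,0],[0,0,0]],[[0,0,0],[0,0,0]],[[0,0,0],[0,0,0]],[[0,0,0],[0,0,0]],[[0,0,0],[0,0,0]]]' 2.5 55
```

```text
t: 12.25
tool_pos: [0.4663, -0.0258, 0.0213]
ee_rot: [0.0, 0.993, 0.122, 0.0]
ft_force: [-2.6, 2.3, 6.2]
width: 0.0357
gripper_force: 55.0
```

```bash
python3 -m jog '[[[0,0,-1],[0,0,0]],[[0,0,-2],[0,0,0]],[[0,0,-2.5],[0,0,0]],[[0,0,-2.5],[0,0,0]],[[0,0,-1.5],[0,0,0]],[[0,0,-1],[0,0,0]],[[0.5,1.5,0],[0,0,0]],[[0.5,2,0],[0,0,0]],[[0.6,1.95,0],[0,0,0]],[[0,0,0],[0,0,0]],[[0,0,0],[0,0,0]],[[0,0,0],[0,0,0]]]'
python3 - <<'E'
from h import *
s=monitor.read_state();print(s['t'],s['tool_pos'],s['gripper_force'])
z0,d,z=grab('wrist');cv2.imwrite('pics/w3.png',z0);P=cloud(z,d,True);th=np.radians(14);t=s['tool_pos'][:2]*1000
def loc(X): X=X-t;return np.array([X[...,0]*np.cos(th)+X[...,1]*np.sin(th),-X[...,0]*np.sin(th)+X[...,1]*np.cos(th)]).T
m=(P[...,2]>.075)&(P[...,2]<.096);m[230:]=0
n,l,st,_=cv2.connectedComponentsWithStats(m.astype(np.uint8))
for i in range(1,n):
    if st[i,4]>60:
        L=loc(P[l==i][:,:2]*1000);print('jaw',st[i],L.min(0).round(1),L.max(0).round(1))
m=(P[...,2]>.11);m[240:]=0
L=loc(P[m][:,:2]*1000);Z=P[m][:,2]
for a in(30,60,90,110):
    k=abs(L[:,0]-a)<5
    if k.any():print('shaft',a,L[k].mean(0).round(2),np.percentile(L[k,1],[2,98]).round(1),np.percentile(Z[k],90).round(4))
E
```

```text
t: 13.45
tool_pos: [0.4941, -0.0745, 0.1248]
ee_rot: [-0.0, 0.993, 0.122, -0.001]
ft_force: [-0.5, 0.3, -1.1]
width: 0.0357
gripper_force: 55.0
13.45 [ 0.49405868 -0.07449755  0.12477568] 54.99423265457153
jaw [  0   0  83  30 836] [182.2 154.8] [189.3 254.2]
jaw [ 527    0   33   75 1143] [ 141.5 -244.2] [ 204.6 -206.5]
jaw [148 177  39  26 882] [26.2 64.3] [40.9 87.4]
jaw [ 216  176   44   26 1094] [26.4 12.8] [41.  41.6]
jaw [301 176  27  25 669] [ 27. -30.] [ 41.  -13.2]
shaft 30 [30.08 -0.56] [-10.1   8.9] 0.1448
shaft 60 [60.13 -0.37] [-9.8  9.1] 0.1448
shaft 90 [90.   -0.11] [-9.7  9.5] 0.145
shaft 110 [109.96  -0.19] [-9.8  9.2] 0.145
```

```bash
python3 -m jog '[[[0,0.09,1],[0,0,0]],[[0,0,1.3],[0,0,0]],[[0,0,0.9],[0,0,0]],[[0,0,0],[0,0,0]],[[0,0,0],[0,0,0]]]'; python3 -m jog '[[[0,0,0.2],[0,0,0]],[[0,0,0],[0,0,0]],[[0,0,0],[0,0,0]]]';  python3 -m jog '[[[0,0,0.1],[0,0,0]],[[0,0,0],[0,0,0]],[[0,0,0],[0,0,0]]]'; python3 -m jog '[[[0,0,0.1],[0,0,0]],[[0,0,0],[0,0,0]],[[0,0,0],[0,0,0]]]'
```

```text
t: 14.0
tool_pos: [0.4945, -0.0754, 0.093]
ee_rot: [-0.0, 0.993, 0.122, -0.001]
ft_force: [0.6, -0.1, -0.5]
width: 0.0352
gripper_force: 55.0
t: 14.3
tool_pos: [0.4952, -0.0757, 0.092]
ee_rot: [0.0, 0.993, 0.122, 0.0]
ft_force: [-0.6, -0.8, -1.5]
width: 0.0356
gripper_force: 55.0
t: 14.6
tool_pos: [0.495, -0.0757, 0.0907]
ee_rot: [-0.0, 0.993, 0.122, 0.0]
ft_force: [-0.5, 0.5, -1.5]
width: 0.0355
gripper_force: 55.0
t: 14.9
tool_pos: [0.4949, -0.0756, 0.0896]
ee_rot: [-0.0, 0.993, 0.122, -0.0]
ft_force: [-0.5, 0.3, -1.5]
width: 0.0356
gripper_force: 55.0
```

```bash
python3 -m jog '[[[0,0,0.1],[0,0,0]],[[0,0,0],[0,0,0]],[[0,0,0],[0,0,0]]]'; python3 -m jog '[[[0,0,0.05],[0,0,0]],[[0,0,0],[0,0,0]],[[0,0,0],[0,0,0]]]'
```

```text
t: 15.2
tool_pos: [0.4951, -0.0756, 0.0888]
ee_rot: [-0.0, 0.993, 0.122, 0.0]
ft_force: [0.0, 1.0, 0.2]
width: 0.0353
gripper_force: 55.0
t: 15.5
tool_pos: [0.4951, -0.0756, 0.0884]
ee_rot: [0.0, 0.993, 0.122, 0.0]
ft_force: [-1.3, 1.1, 3.3]
width: 0.0356
gripper_force: 55.0
```

```bash
python3 -m jog '[[[0,0,0.03],[0,0,0]],[[0,0,0],[0,0,0]],[[0,0,0],[0,0,0]]]'; python3 -m jog '[[[0,0,-1],[0,0,0]],[[0,0,-3],[0,0,0]],[[0,0,-3],[0,0,0]],[[0,0,0],[0,0,0]]]'
python3 - <<'E'
from h import *
z=np.load('side0.npz');cv2.imwrite('pics/s_pack.png',cv2.resize(z['im'][135:205,225:310],None,fx=8,fy=8,interpolation=cv2.INTER_CUBIC))
P=cloud(z,z['d'])
for uv in((260,150),(240,160),(290,183)):print(uv,P[uv[1],uv[0]].round(3))
E
```

```text
t: 15.8
tool_pos: [0.4952, -0.0757, 0.0881]
ee_rot: [0.0, 0.993, 0.122, 0.0]
ft_force: [-1.3, 0.8, 4.9]
width: 0.0352
gripper_force: 55.0
t: 16.2
tool_pos: [0.4976, -0.0765, 0.1628]
ee_rot: [0.001, 0.993, 0.122, 0.003]
ft_force: [0.2, 0.2, -0.7]
width: 0.0355
gripper_force: 55.0
(260, 150) [0.643 0.312 0.1  ]
(240, 160) [0.588 0.37  0.049]
(290, 183) [0.666 0.128 0.05 ]
```

View pics/s_pack.png

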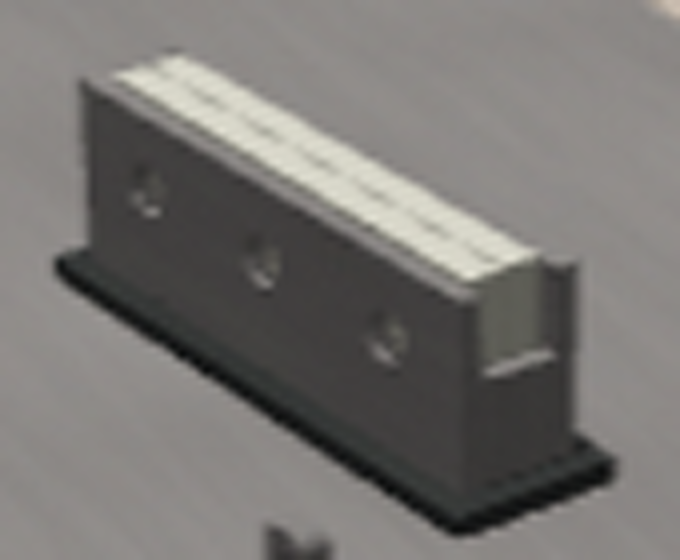

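Side crop: the three holes are at crop pixels (147,192), (261,262) and (387,338). A low dark foot sticks out in front of the plate.

Run:
```python
from h import *
z=np.load('side0.npz')
f=lambda x,y:(225+(x+.5)/8-.5,135+(y+.5)/8-.5)
H=np.array([onz(z,f(*x),.065)[:2] for x in((147,192),(261,262),(387,338))])*1000
print(H.round(1).tolist())
e=H[0]-H[2];print(np.degrees(np.arctan2(-e[0],e[1])),np.hypot(*e)/2)
t=np.load('top0.npz')
# front top edge from top image: crop corners (43,398)/(490,330?) plate
g=lambda x,y:(138+(x+.5)/5-.5,140+(y-210+.5)/5-.5)
print([onz(t,g(*x),.065)[:2].round(4) for x in((135,410),(270,385),(407,359))])
s=monitor.read_state();print(s['tool_pos'],rot(s).as_matrix().round(3))
```

```text
[[589.6, 344.5], [605.8, 257.0], [623.1, 167.8]]
10.742972577143242 89.92735665236641
[array([0.592 , 0.3491]), array([0.6081, 0.2621]), array([0.6249, 0.1736])]
[ 0.4976266  -0.076488    0.16282594] [[ 0.97   0.241  0.007]
 [ 0.241 -0.97  -0.002]
 [ 0.006  0.004 -1.   ]]
```

```bash
python3 -m jog '[[[0,-2,0],[0,0,3.3]],[[0,-4,0],[0,0,0]],[[0,-4,0],[0,0,0]],[[0,-4,0],[0,0,0]],[[0,-4,0],[0,0,0]],[[0,-4,0],[0,0,0]],[[0,-4,0],[0,0,0]],[[0,-4,0],[0,0,0]],[[0,-4,0],[0,0,0]],[[0,-4,0],[0,0,0]],[[0,-2,0],[0,0,0]],[[0,0,0],[0,0,0]],[[0,0,0],[0,0,0]]]'
cat > pk.py <<'E'
import sys
from h import *
s=monitor.read_state();print(s['t'],s['tool_pos'].round(4) if hasattr(s['tool_pos'],'round') else s['tool_pos'],rot(s).as_matrix().round(3).tolist(),s['gripper_force'])
im,d,z=grab('wrist');cv2.imwrite(sys.argv[1],im);np.savez(sys.argv[1]+'.npz',im=im,d=d,**{k:np.array(z[k]) for k in('mtx','R','t')})
P=cloud(z,d,True);M=rot(s).as_matrix();o=np.array(s['tool_pos'])
L=(P-o)@M*1000   # tool frame mm
m=(P[...,2]>.085)&(P[...,2]<.12)&(L[...,0]>60)&(np.hypot(P[...,0]-.63,P[...,1]-.265)<.2)
Q=P[m]*1000;print('top n',m.sum(),np.percentile(Q[:,2],[10,50,90]).round(1))
r=cv2.minAreaRect(Q[:,:2].astype(np.float32));print('rect',np.round(r[0],1),np.round(r[1],1),round(r[2],2))
a=np.radians(10.74);u=Q[:,0]*np.cos(a)+Q[:,1]*np.sin(a);v=-Q[:,0]*np.sin(a)+Q[:,1]*np.cos(a)
for lo in range(int(v.min()),int(v.max()),40):
    k=(v>=lo)&(v<lo+40);print('v',lo,'front u',np.percentile(u[k],[0,.5,2]).round(1))
print('v ext',np.percentile(v,[0,.2,99.8,100]).round(1))
k=(L[...,2]<-2)&(L[...,2]>-22)&(abs(L[...,1])<25)&(L[...,0]>20)&(L[...,0]<140)
for c in(30,60,90,120):
    j=k&(abs(L[...,0]-c)<5)
    if j.any():print('shaft',c,L[j][:,1].mean().round(2),np.percentile(L[j][:,1],[2,98]).round(1),'top',np.percentile(P[j][:,2],95).round(4))
E
python3 pk.py pics/w4.png
```

```text
t: 17.5
tool_pos: [0.4192, 0.3167, 0.1569]
ee_rot: [0.001, 0.996, 0.094, -0.001]
ft_force: [-1.2, -0.1, -1.2]
width: 0.0351
gripper_force: 55.0
17.5 [0.4192 0.3167 0.1569] [[0.982, 0.186, -0.001], [0.186, -0.982, -0.001], [-0.002, 0.001, -1.0]] 54.99394118785858
top n 3619 [ 88.1 102.5 105.3]
rect [623.1 263.3] [ 34.3 285.2] 10.9
v 0 front u [644.4 644.6 644.9]
v 40 front u [644.4 644.7 644.9]
v 80 front u [644.5 644.7 644.9]
v 120 front u [644.5 644.7 644.8]
v 160 front u [644.6 644.7 645. ]
v 200 front u [644.7 644.7 644.7]
v 240 front u [645.2 645.2 645.2]
v 280 front u [644.9 644.9 645. ]
v ext [-1.000e-01  1.500e+00  2.825e+02  2.851e+02]
shaft 30 0.49 [-8.9 10. ] top 0.1773
shaft 60 0.37 [-9.1  9.7] top 0.1772
shaft 90 0.08 [-9.6  9.6] top 0.1774
shaft 120 0.27 [-9.1  9.3] top 0.1772
```

View pics/w4.png

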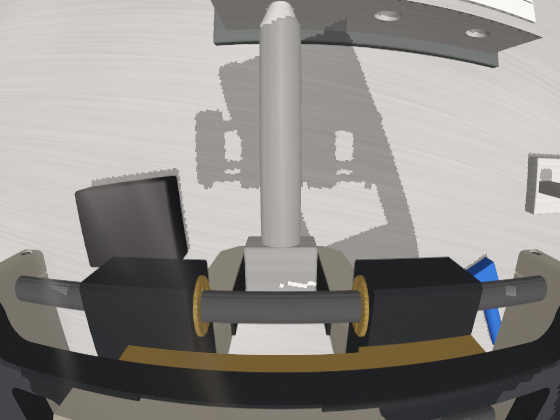

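The pack's front face is at the top with hole2 at (388,15) and hole3 at (477,33). The black box at (135,220) is low and to the left of the gripper.

Run:
```python
from h import *
z=np.load('pics/w4.png.npz');a=np.radians(10.74);n=np.array([np.cos(a),np.sin(a),0]);t=np.array([-np.sin(a),np.cos(a),0])
im=z['im'];P=cloud(z,z['d'],True);hsv=im.max(2)
for c in((388,15),(477,33)):
    o,d=ray(z,c,True);X=o+d*(.6446-o@n)/(d@n);print('hand',X.round(4),'v',(X@t*1000).round(1))
    x,y=c;w=(slice(max(0,y-11),y+12),slice(x-20,x+21));g=hsv[w]
    m=(g>150).astype(np.uint8);k,l,st,ce=cv2.connectedComponentsWithStats(m)
    for i in range(1,k):
        if st[i,4]>60:
            uv=[(st[i,0]+q+w[1].start,ce[i,1]+w[0].start) for q in(-.5,st[i,2]-.5)]
            for q in uv:
                o,d=ray(z,q,True);X=o+d*(.6446-o@n)/(d@n);print(st[i],(X@t*1000).round(1),X[2].round(3))
s=monitor.read_state();x=np.array(s['tool_pos']);print('tcp u,v',x@n*1000,x@t*1000)
```

```text
hand [0.6064 0.2619 0.0698] v 144.3
[  7   8  23   9 117] 153.8 0.062
[  7   8  23   9 117] 135.5 0.069
hand [0.6231 0.1741 0.0676] v 55.0
[ 9  8 18  7 76] 62.6 0.059
[ 9  8 18  7 76] 49.0 0.07
tcp u,v 471.05824221370557 232.56315208352055
```

```bash
python3 -m jog '[[[0,0,2],[0,0,0]],[[0,0,3],[0,0,0]],[[0,0,3],[0,0,0]],[[0,0,1.5],[0,0,0]],[[0,0,0],[0,0,0]],[[0,0,0],[0,0,0]],[[0,0,0],[0,0,0]]]'
python3 - <<'E'
from h import *
s=monitor.read_state();M=rot(s).as_matrix();print(M.round(4),s['tool_pos']);a=np.radians(10.74);x=np.array(s['tool_pos'])*1000
print('u',x[0]*np.cos(a)+x[1]*np.sin(a),'v',-x[0]*np.sin(a)+x[1]*np.cos(a))
E
```

```text
t: 18.25
tool_pos: [0.4211, 0.3177, 0.0648]
ee_rot: [-0.001, 0.996, 0.093, 0.001]
ft_force: [-0.3, 0.1, -0.9]
width: 0.0353
gripper_force: 55.0
[[ 0.9828  0.1849  0.0026]
 [ 0.1849 -0.9828  0.0015]
 [ 0.0028 -0.001  -1.    ]] [0.42112026 0.31769008 0.06479118]
u 472.94583650864377 v 233.64824671387703
```

```bash
python3 -m jog '[[[0,0,0.85],[0,0,0]],[[0,0,0],[0,0,0]],[[0,0,0],[0,0,0]]]'; python3 -m jog '[[[1,0,0],[0,0,0]],[[1.2,0,0],[0,0,0]],[[1,0,0],[0,0,0]],[[0.5,0,0],[0,0,0]],[[0.3,0,0],[0,0,0]],[[0.3,0,0],[0,0,0]],[[0.3,0,0],[0,0,0]],[[0,0,0],[0,0,0]],[[0,0,0],[0,0,0]]]'
```

```text
t: 18.55
tool_pos: [0.4196, 0.3172, 0.0543]
ee_rot: [0.0, 0.996, 0.093, -0.0]
ft_force: [0.8, -0.3, -1.6]
width: 0.0355
gripper_force: 55.0
t: 19.45
tool_pos: [0.4647, 0.3257, 0.0543]
ee_rot: [0.0, 0.996, 0.093, -0.0]
ft_force: [-0.9, 1.4, -0.8]
width: 0.0357
gripper_force: 55.0
```

```bash
python3 -m jog '[[[0,0,-0.18],[0,0,0]],[[0.3,0,0],[0,0,0]],[[0.3,0,0],[0,0,0]],[[0.3,0,0],[0,0,0]],[[0.3,0,0],[0,0,0]],[[0,0,0],[0,0,0]],[[0,0,0],[0,0,0]]]'; python3 -m jog '[[[0.3,0,0],[0,0,0]],[[0.3,0,0],[0,0,0]],[[0.3,0,0],[0,0,0]],[[0.3,0,0],[0,0,0]],[[0.3,0,0],[0,0,0]],[[0,0,0],[0,0,0]],[[0,0,0],[0,0,0]]]'
```

```text
t: 20.15
tool_pos: [0.4768, 0.3279, 0.056]
ee_rot: [0.0, 0.996, 0.093, -0.0]
ft_force: [0.0, 0.2, -0.9]
width: 0.0354
gripper_force: 55.0
t: 20.85
tool_pos: [0.4915, 0.3306, 0.056]
ee_rot: [0.0, 0.996, 0.093, -0.0]
ft_force: [-0.9, -0.6, -1.4]
width: 0.0355
gripper_force: 55.0
```

```bash
python3 -m jog '[[[0.4,0,0],[0,0,0]],[[0.5,0,0],[0,0,0]],[[0.5,0,0],[0,0,0]],[[0.5,0,0],[0,0,0]],[[0.5,0,0],[0,0,0]],[[0.2,0,0],[0,0,0]],[[0,0,0],[0,0,0]],[[0,0,0],[0,0,0]]]'; python3 -m jog '[[[0.4,0,0],[0,0,0]],[[0.5,0,0],[0,0,0]],[[0.5,0,0],[0,0,0]],[[0.5,0,0],[0,0,0]],[[0.5,0,0],[0,0,0]],[[0.2,0,0],[0,0,0]],[[0,0,0],[0,0,0]],[[0,0,0],[0,0,0]]]'
```

```text
t: 21.65
tool_pos: [0.5169, 0.3355, 0.056]
ee_rot: [0.0, 0.996, 0.093, -0.0]
ft_force: [-0.1, -0.3, -1.6]
width: 0.0355
gripper_force: 55.0
t: 22.45
tool_pos: [0.5424, 0.3403, 0.056]
ee_rot: [0.0, 0.996, 0.093, -0.0]
ft_force: [-0.0, -0.1, -1.7]
width: 0.0354
gripper_force: 55.0
```

```bash
python3 -m jog '[[[0.5,0,0],[0,0,0]],[[0.5,0,0],[0,0,0]],[[0.5,0,0],[0,0,0]],[[0.5,0,0],[0,0,0]],[[0.5,0,0],[0,0,0]],[[0.4,0,0],[0,0,0]],[[0,0,0],[0,0,0]],[[0,0,0],[0,0,0]]]'; python3 -m jog '[[[0.1,0,0],[0,0,0]],[[0.1,0,0],[0,0,0]],[[0,0,0],[0,0,0]],[[0,0,0],[0,0,0]]]'; python3 -m jog '[[[0.1,0,0],[0,0,0]],[[0,0,0],[0,0,0]],[[0,0,0],[0,0,0]]]'
```

```text
t: 23.25
tool_pos: [0.5711, 0.3456, 0.056]
ee_rot: [0.0, 0.996, 0.093, -0.0]
ft_force: [-0.9, -0.7, -2.3]
width: 0.0357
gripper_force: 55.0
t: 23.65
tool_pos: [0.573, 0.3461, 0.0562]
ee_rot: [-0.0, 0.996, 0.093, -0.0]
ft_force: [0.2, -0.2, -0.8]
width: 0.0355
gripper_force: 55.0
t: 23.95
tool_pos: [0.574, 0.3463, 0.0561]
ee_rot: [0.0, 0.996, 0.093, -0.0]
ft_force: [-0.2, 0.7, -1.9]
width: 0.0354
gripper_force: 55.0
```

```bash
python3 -m jog '[[[0.1,0,0],[0,0,0]],[[0,0,0],[0,0,0]],[[0,0,0],[0,0,0]]]'; python3 -m jog '[[[0.1,0,0],[0,0,0]],[[0,0,0],[0,0,0]],[[0,0,0],[0,0,0]]]'
```

```text
t: 24.25
tool_pos: [0.575, 0.3464, 0.0561]
ee_rot: [0.0, 0.996, 0.093, -0.0]
ft_force: [0.3, 0.5, -2.3]
width: 0.0355
gripper_force: 55.0
t: 24.55
tool_pos: [0.576, 0.3466, 0.0561]
ee_rot: [-0.0, 0.996, 0.093, -0.0]
ft_force: [0.2, -0.5, -1.3]
width: 0.0354
gripper_force: 55.0
```

```bash
python3 -m jog '[[[0.1,0,0],[0,0,0]],[[0,0,0],[0,0,0]],[[0,0,0],[0,0,0]]]'; python3 -m jog '[[[0.1,0,0],[0,0,0]],[[0,0,0],[0,0,0]],[[0,0,0],[0,0,0]]]'
```

```text
t: 24.85
tool_pos: [0.5768, 0.3468, 0.0561]
ee_rot: [0.0, 0.996, 0.093, -0.0]
ft_force: [-1.1, -0.0, -1.6]
width: 0.0354
gripper_force: 55.0
t: 25.15
tool_pos: [0.5768, 0.3468, 0.0558]
ee_rot: [0.0, 0.996, 0.093, -0.001]
ft_force: [-5.5, -0.8, 1.4]
width: 0.0352
gripper_force: 55.0
```

```bash
python3 -m jog '[[[0.08,0,0],[0,0,0]],[[0,0,0],[0,0,0]],[[0,0,0],[0,0,0]]]'; python3 -m jog '[[[0,0,0],[0,0,0]],[[0,0,0],[0,0,0]],[[0,0,0],[0,0,0]],[[0,0,0],[0,0,0]],[[0,0,0],[0,0,0]],[[0,0,0],[0,0,0]]]' 6 55;  python3 -m jog '[[[0,0,-1],[0,0,0]],[[-0.5,0,-2],[0,0,0]],[[-1,0,-4],[0,0,0]],[[-2,0,-4],[0,0,0]],[[-3,0,-1],[0,0,0]],[[-2,0,0],[0,0,0]],[[0,0,0],[0,0,0]],[[0,0,0],[0,0,0]]]'
python3 pk.py pics/w5.png
```

```text
t: 25.45
tool_pos: [0.5768, 0.3468, 0.0555]
ee_rot: [0.0, 0.996, 0.093, -0.002]
ft_force: [-7.9, -0.7, 2.7]
width: 0.0352
gripper_force: 55.0
t: 26.05
tool_pos: [0.5789, 0.3471, 0.0562]
ee_rot: [-0.0, 0.996, 0.093, 0.0]
ft_force: [0.4, -0.2, -0.6]
width: 0.0595
gripper_force: 0.0
t: 26.85
tool_pos: [0.4955, 0.3315, 0.1769]
ee_rot: [-0.0, 0.996, 0.093, 0.001]
ft_force: [0.0, -0.6, -0.1]
width: 0.06
gripper_force: 0.0
26.85 [0.4955 0.3315 0.1769] [[0.983, 0.186, 0.001], [0.186, -0.983, 0.0], [0.001, -0.0, -1.0]] 0.0
top n 23192 [102.2 104.6 106. ]
rect [637.3 266.4] [ 61.4 284.8] 10.67
v 0 front u [645.  645.2 645.4]
v 40 front u [645.1 645.3 645.6]
v 80 front u [645.1 645.4 645.6]
v 120 front u [645.2 645.4 645.7]
v 160 front u [645.2 645.4 645.7]
v 200 front u [645.4 645.6 645.8]
v 240 front u [645.3 645.6 645.8]
v 280 front u [645.5 645.5 645.8]
v ext [  0.6   3.7 284.1 285.4]
```

View pics/w5.png

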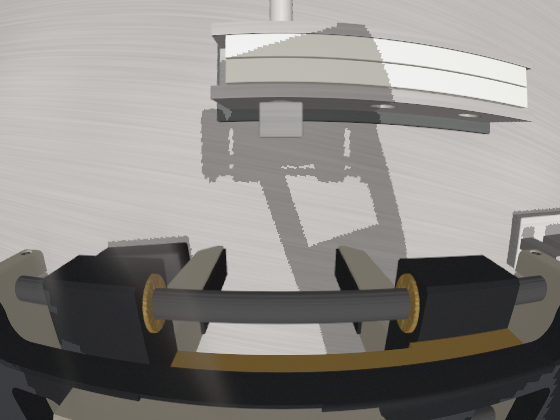

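The long pin is home: its head at (281,119) is flush against the front plate and its nose shows behind the pack at (281,8).

Next is the mid pin. I'll check the head gap in numbers and see where the mid pin is now.

Run:
```python
from h import *
z=np.load('pics/w5.png.npz');P=cloud(z,z['d'],True)*1000;a=np.radians(10.74)
u=P[...,0]*np.cos(a)+P[...,1]*np.sin(a);v=-P[...,0]*np.sin(a)+P[...,1]*np.cos(a)
m=(P[...,2]>64)&(P[...,2]<85)&(abs(v-233)<25)&(u>600)&(u<650)
print('head u',np.percentile(u[m],[1,50,99]).round(1),'v',np.percentile(v[m],[1,99]).round(1),'z',np.median(P[...,2][m]).round(1))
m=(abs(v-233)<25)&(u>706)&(u<800)&(P[...,2]>40);print('nose u',np.percentile(u[m],[1,99]).round(1),'v',np.percentile(v[m],[1,99]).round(1))
im,d,p=grab('top');P=cloud(p,d)
m=np.zeros(d.shape,np.uint8);m[172:254,312:420]=P[172:254,312:420,2]>.010
n,l,st,_=cv2.connectedComponentsWithStats(m)
for i in range(1,n):
    if st[i,4]>40:print(st[i],P[l==i].mean(0).round(4))
```

```text
head u [615.8 631.7 646. ] v [212.7 253.6] z 74.3
nose u [706. 739.] v [215.  246.1]
[338 182  12  40 276] [ 0.5121 -0.23    0.0316]
```

```bash
python3 -m jog '[[[-1.14,4.18,0],[0,0,0]],[[-1.14,4.18,0],[0,0,0]],[[-1.14,4.18,0],[0,0,0]],[[-1.14,4.18,0],[0,0,0]],[[-1.14,4.18,0],[0,0,0]],[[-1.14,4.18,0],[0,0,0]],[[-1.14,4.18,0],[0,0,0]],[[-1.14,4.18,0],[0,0,0]],[[-1.14,4.18,0],[0,0,0]],[[-1.14,4.18,0],[0,0,0]],[[-1.14,4.18,0],[0,0,0]],[[-1.14,4.18,0],[0,0,0]],[[-1.14,4.18,0],[0,0,8]],[[0,0,0],[0,0,0]],[[0,0,0],[0,0,0]]]' 9.3
python3 - <<'E'
from h import *
s=monitor.read_state();print(s['t'],s['tool_pos'],rot(s).as_matrix().round(3),s['q'])
im,d,p=grab('wrist');cv2.imwrite('pics/w6.png',im);np.savez('w6.npz',im=im,d=d,**{k:np.array(p[k]) for k in('mtx','R','t')})
E
```

```text
t: 28.45
tool_pos: [0.45, -0.2313, 0.1756]
ee_rot: [-0.0, 1.0, 0.022, -0.0]
ft_force: [0.0, 0.6, -0.0]
width: 0.0932
gripper_force: 0.0
28.45 [ 0.45001131 -0.23131027  0.17562185] [[ 0.999  0.045 -0.001]
 [ 0.045 -0.999  0.001]
 [-0.001 -0.001 -1.   ]] [-5.76323778e-01 -1.00428982e-01  1.80019342e+00  2.25463295e-04
  1.44315935e+00  9.49913091e-01]
```

View pics/w6.png

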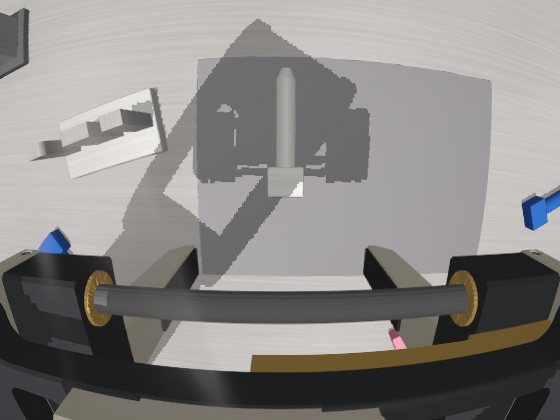

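The mid pin, alone on the mat, has its head corners at (268,168), (303,168), (304,196) and (268,196), and its nose at (286,68).

Run:
```python
from h import *
z=np.load('w6.npz');s=monitor.read_state()
Q=np.array([onz(z,x,.023,True)[:2] for x in[(268,168),(303,168),(304,196),(268,196)]])*1000;N=onz(z,(286,67),.013,True)[:2]*1000
c=Q.mean(0);v=N-c;print(Q.round(1).tolist(),c.round(1),N.round(1),np.hypot(*v),np.degrees(np.arctan2(v[1],v[0])))
P=cloud(z,z['d'],True);M=rot(s).as_matrix();L=(P-s['tool_pos'])@M*1000
m=(P[...,2]>.009)&(P[...,2]<.04)&(abs(L[...,1])<40);m[245:]=0
h=np.zeros(m.shape,bool)
for a in range(20,160,10):
    k=m&(abs(L[...,0]-a)<5)
    if k.sum()>5:print(a,L[k][:,1].mean().round(2),np.percentile(L[k][:,1],[2,98]).round(1),np.percentile(P[k][:,2],90).round(4))
print('x ext',np.percentile(L[m][:,0],[.5,99.5]))
```

```text
[[486.3, -217.7], [487.8, -252.2], [459.8, -254.8], [458.2, -218.8]] [ 473.  -235.9] [ 589.8 -231. ] 116.89187980991805 2.4021356831739227
20 5.9 [-11.8  23.6] 0.0252
30 5.94 [-11.7  23.8] 0.0254
40 6.13 [-10.5  22.7] 0.0248
50 6.61 [-2.8 16.2] 0.0247
60 6.6 [-2.8 16.1] 0.0248
70 6.55 [-2.7 16.1] 0.0247
80 6.61 [-2.7 16.1] 0.0248
90 6.59 [-2.7 16. ] 0.0245
100 5.84 [-3.7 15.1] 0.0247
110 5.77 [-3.7 15.1] 0.0245
120 6.19 [-3.7 16.2] 0.0246
130 6.16 [-2.6 14.4] 0.0236
140 6.27 [ 1.3 11.2] 0.0201
x ext [  8.86557391 136.02645209]
```

```bash
python3 -m jog '[[[2.35,0.62,0],[0,0,0]],[[0,0,4],[0,0,0]],[[0,0,4],[0,0,0]],[[0,0,3.5],[0,0,0]],[[0,0,2.5],[0,0,0]],[[0,0,1.5],[0,0,0]],[[0,0,0.6],[0,0,0]],[[0,0,0],[0,0,0]],[[0,0,0],[0,0,0]],[[0,0,0],[0,0,0]]]'
```

```text
t: 29.5
tool_pos: [0.4753, -0.2358, 0.0169]
ee_rot: [0.001, 1.0, 0.023, 0.001]
ft_force: [-0.5, 0.8, 0.6]
width: 0.0931
gripper_force: 0.0
```

```bash
python3 -m jog '[[[0,0,0.5],[0,0,0]],[[0,0,0.4],[0,0,0]],[[0,0,0],[0,0,0]],[[0,0,0],[0,0,0]]]'
```

```text
t: 29.9
tool_pos: [0.4737, -0.2351, 0.0059]
ee_rot: [-0.0, 1.0, 0.023, -0.0]
ft_force: [-0.3, 0.5, 0.6]
width: 0.093
gripper_force: 0.0
```

```bash
python3 -m jog '[[[0,0,0.12],[0,0,0]],[[0,0,0],[0,0,0]]]'; python3 -m jog '[[[0,0,0],[0,0,0]],[[0,0,0],[0,0,0]],[[0,0,0],[0,0,0]],[[0,0,0],[0,0,0]],[[0,0,0],[0,0,0]],[[0,0,0],[0,0,0]],[[0,0,0],[0,0,0]],[[0,0,0],[0,0,0]],[[0,0,0],[0,0,0]],[[0,0,0],[0,0,0]]]' 2.5 55
```

```text
t: 30.1
tool_pos: [0.4739, -0.2351, 0.0048]
ee_rot: [-0.0, 1.0, 0.023, -0.0]
ft_force: [-0.2, 0.2, 0.1]
width: 0.0931
gripper_force: 0.0
t: 31.1
tool_pos: [0.474, -0.2352, 0.0049]
ee_rot: [0.0, 1.0, 0.023, -0.0]
ft_force: [-0.0, -0.6, -0.5]
width: 0.0354
gripper_force: 55.0
```

```bash
python3 -m jog '[[[0,0,-1],[0,0,0]],[[0,0,-2.5],[0,0,0]],[[0,0,-4],[0,0,0]],[[0,0,-4],[0,0,0]],[[0,0,-4],[0,0,0]],[[0.14,-3,0],[0,0,0]],[[0,-4,0],[0,0,0]],[[0,-4,0],[0,0,0]],[[0,-4,0],[0,0,0]],[[0,-4,0],[0,0,0]],[[0,-1.95,0],[0,0,0]],[[0,0,0],[0,0,-5.7]],[[0,0,0],[0,0,-5.7]],[[0,0,0],[0,0,0]],[[0,0,0],[0,0,0]],[[0,0,0],[0,0,0]]]'
cat > ga.py <<'E'
import sys
from h import *
s=monitor.read_state();print(s['t'],s['tool_pos'],s['gripper_force'])
im,d,z=grab('wrist');cv2.imwrite(sys.argv[1],im)
P=cloud(z,d,True);M=rot(s).as_matrix();print('yaw',np.degrees(np.arctan2(M[1,0],M[0,0])))
L=(P-s['tool_pos'])@M*1000
m=(P[...,2]>.075)&(P[...,2]<.097)&(L[...,0]>10)&(L[...,0]<80)&(abs(L[...,1])<110);m[240:]=0
n,l,st,_=cv2.connectedComponentsWithStats(m.astype(np.uint8))
for i in range(1,n):
    if st[i,4]>60:
        Q=L[l==i];print('jaw',st[i],'x',Q[:,0].min().round(1),Q[:,0].max().round(1),'y',Q[:,1].min().round(1),Q[:,1].max().round(1))
m=(P[...,2]>.11)&(abs(L[...,1])<30);m[245:]=0
for a in(30,60,90,110):
    k=m&(abs(L[...,0]-a)<5)
    if k.any():print('shaft',a,L[k][:,1].mean().round(2),np.percentile(L[k][:,1],[2,98]).round(1),np.percentile(P[k][:,2],90).round(4))
E
python3 ga.py pics/w7.png
```

```text
t: 32.7
tool_pos: [0.4656, -0.026, 0.1602]
ee_rot: [0.0, 0.993, 0.121, 0.0]
ft_force: [-0.2, -0.5, -2.0]
width: 0.0356
gripper_force: 55.0
32.7 [ 0.46559124 -0.02597489  0.16015526] 54.998899698257446
yaw 13.92483206281129
jaw [301 151  45  21 883] x 42.4 56.8 y 15.4 48.0
jaw [234 152  26  19 475] x 42.7 56.3 y -33.5 -15.0
jaw [358 152  34  21 642] x 42.3 57.1 y 61.4 83.9
shaft 30 0.53 [-8.9 10.1] 0.1797
shaft 60 0.52 [-9.1 10.3] 0.1797
shaft 90 0.49 [-9.1  9.7] 0.1797
shaft 110 0.38 [-6.7  7.4] 0.1774
```

```bash
python3 -m jog '[[[0,-0.02,2],[0,0,0]],[[0,0,3],[0,0,0]],[[0,0,1.5],[0,0,0]],[[0,0,1],[0,0,0]],[[0,0,1],[0,0,0]],[[0,0,1],[0,0,0]],[[0,0,1],[0,0,0]],[[0,0,0],[0,0,0]]]'
python3 -m jog '[[[0,0,1],[0,0,0]],[[0,0,1],[0,0,0]],[[0,0,0.8],[0,0,0]],[[0,0,0.3],[0,0,0]],[[0,0,0],[0,0,0]],[[0,0,0],[0,0,0]]]'
python3 -m jog '[[[0,0,0.1],[0,0,0]],[[0,0,0.1],[0,0,0]],[[0,0,0],[0,0,0]],[[0,0,0],[0,0,0]]]'
```

```text
t: 33.55
tool_pos: [0.4646, -0.0255, 0.0536]
ee_rot: [-0.0, 0.992, 0.122, -0.001]
ft_force: [-0.1, 0.7, -0.7]
width: 0.0357
gripper_force: 55.0
t: 34.15
tool_pos: [0.4657, -0.0256, 0.0241]
ee_rot: [0.0, 0.992, 0.123, 0.0]
ft_force: [0.3, 0.5, -0.7]
width: 0.0356
gripper_force: 55.0
t: 34.55
tool_pos: [0.4656, -0.0257, 0.022]
ee_rot: [0.0, 0.992, 0.123, 0.0]
ft_force: [-0.2, 1.0, -1.2]
width: 0.0353
gripper_force: 55.0
```

```bash
python3 -m jog '[[[0,0,0.1],[0,0,0]],[[0,0,0],[0,0,0]],[[0,0,0],[0,0,0]]]'; python3 -m jog '[[[0,0,0.07],[0,0,0]],[[0,0,0],[0,0,0]],[[0,0,0],[0,0,0]]]'
```

```text
t: 34.85
tool_pos: [0.4657, -0.0257, 0.0217]
ee_rot: [0.0, 0.992, 0.123, 0.0]
ft_force: [-4.2, 1.2, 7.7]
width: 0.0356
gripper_force: 55.0
t: 35.15
tool_pos: [0.4657, -0.0257, 0.0216]
ee_rot: [0.0, 0.992, 0.123, -0.0]
ft_force: [-8.8, 0.4, 14.2]
width: 0.0356
gripper_force: 55.0
```

```bash
python3 -m jog '[[[0,0,-1],[0,0,0]],[[0,0,-2],[0,0,0]],[[0,0,-2.5],[0,0,0]],[[0,0,-2.5],[0,0,0]],[[0,0,-1.5],[0,0,0]],[[0,0,-1],[0,0,0]],[[0.5,1.5,0],[0,0,0]],[[0.5,2,0],[0,0,0]],[[0.6,1.95,0],[0,0,0]],[[0,0,0],[0,0,0]],[[0,0,0],[0,0,0]],[[0,0,0],[0,0,0]]]'
python3 ga.py pics/w8.png
```

```text
t: 36.35
tool_pos: [0.4937, -0.0743, 0.1244]
ee_rot: [-0.0, 0.992, 0.122, -0.001]
ft_force: [0.2, 0.8, -1.4]
width: 0.0354
gripper_force: 55.0
36.35 [ 0.49367837 -0.07432917  0.12435617] 54.99889254570007
yaw 14.068816175776295
jaw [148 177  39  25 871] x 26.8 41.4 y -87.1 -64.0
jaw [ 216  176   45   25 1083] x 27.1 41.4 y -41.3 -12.3
jaw [301 176  28  25 690] x 27.1 41.4 y 13.2 30.4
shaft 30 0.49 [-9. 10.] 0.1438
shaft 60 0.51 [-9.2 10.3] 0.1439
shaft 90 0.44 [-9.1  9.7] 0.1438
shaft 110 0.44 [-6.4  7.4] 0.1414
```

```bash
python3 -m jog '[[[0,0.09,1],[0,0,0]],[[0,0,1.3],[0,0,0]],[[0,0,0.9],[0,0,0]],[[0,0,0.2],[0,0,0]],[[0,0,0],[0,0,0]],[[0,0,0],[0,0,0]]]'; python3 -m jog '[[[0,0,0.1],[0,0,0]],[[0,0,0],[0,0,0]],[[0,0,0],[0,0,0]]]'; python3 -m jog '[[[0,0,0.05],[0,0,0]],[[0,0,0],[0,0,0]],[[0,0,0],[0,0,0]]]'
```

```text
t: 37.0
tool_pos: [0.4947, -0.0755, 0.0914]
ee_rot: [0.0, 0.992, 0.123, 0.0]
ft_force: [-0.1, 0.1, -1.5]
width: 0.0359
gripper_force: 55.0
t: 37.3
tool_pos: [0.4947, -0.0755, 0.0905]
ee_rot: [0.0, 0.992, 0.123, 0.0]
ft_force: [-0.2, 0.4, -1.9]
width: 0.0356
gripper_force: 55.0
t: 37.6
tool_pos: [0.4945, -0.0755, 0.0897]
ee_rot: [-0.0, 0.992, 0.123, -0.0]
ft_force: [0.7, -0.1, -0.9]
width: 0.0354
gripper_force: 55.0
```

```bash
python3 -m jog '[[[0,0,0.1],[0,0,0]],[[0,0,0],[0,0,0]],[[0,0,0],[0,0,0]]]'; python3 -m jog '[[[0,0,0.05],[0,0,0]],[[0,0,0],[0,0,0]],[[0,0,0],[0,0,0]]]'
```

```text
t: 37.9
tool_pos: [0.4947, -0.0754, 0.0889]
ee_rot: [-0.0, 0.992, 0.123, 0.0]
ft_force: [-1.0, 0.8, 0.3]
width: 0.0356
gripper_force: 55.0
t: 38.2
tool_pos: [0.4948, -0.0754, 0.0885]
ee_rot: [0.0, 0.992, 0.123, 0.0]
ft_force: [-1.6, 2.1, 3.4]
width: 0.0357
gripper_force: 55.0
```

```bash
python3 -m jog '[[[0,0,0.03],[0,0,0]],[[0,0,0],[0,0,0]],[[0,0,0],[0,0,0]],[[0,0,-1],[0,0,0]],[[0,0,-3],[0,0,0]],[[0,0,-3],[0,0,0]],[[0.36,-3.6,0],[0,0,0]],[[0.36,-4,0],[0,0,0]],[[0.36,-4,0],[0,0,0]],[[0.36,-4,0],[0,0,0]],[[0.36,-4,0],[0,0,0]],[[0.26,-2.25,0],[0,0,3.3]],[[0,0,0],[0,0,0]],[[0,0,0],[0,0,0]],[[0,0,0],[0,0,0]]]'
python3 pk.py pics/w9.png
```

```text
t: 39.7
tool_pos: [0.4615, 0.1405, 0.1579]
ee_rot: [0.0, 0.996, 0.094, -0.0]
ft_force: [-0.4, -0.7, -0.3]
width: 0.0357
gripper_force: 55.0
39.7 [0.4615 0.1405 0.1579] [[0.982, 0.187, -0.0], [0.187, -0.982, -0.001], [-0.0, 0.001, -1.0]] 54.99873161315918
top n 6916 [ 89.8 102.8 105.6]
rect [625.5 264.6] [ 43.6 284.9] 9.42
v 1 front u [644.4 644.5 644.7]
v 41 front u [644.4 644.7 644.9]
v 81 front u [644.5 644.7 644.9]
v 121 front u [644.6 644.7 645. ]
v 161 front u [644.4 644.9 645.1]
v 201 front u [644.7 645.  645.2]
v 241 front u [645.  645.2 645.4]
v 281 front u [645.3 645.3 645.4]
v ext [  1.3   2.  284.4 286.3]
shaft 30 0.55 [-8.9 10.1] top 0.1777
shaft 60 0.54 [-9.1 10.3] top 0.1777
shaft 90 0.44 [-9.1  9.7] top 0.1777
```

View pics/w9.png

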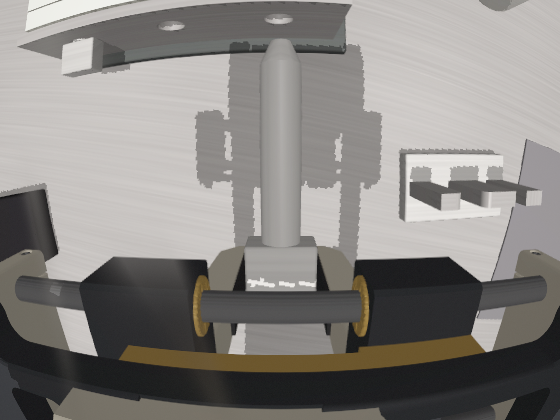

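Hole3 is at about (279,19), straight ahead of the pin nose at (280,45). The long pin's head is still home at the left (85,57).

Run:
```python
from h import *
z=np.load('pics/w9.png.npz');a=np.radians(10.74);n=np.array([np.cos(a),np.sin(a),0]);t=np.array([-np.sin(a),np.cos(a),0])
f=lambda c:(lambda o,d:o+d*(.6446-o@n)/(d@n))(*ray(z,c,True))
for c in((279,19),(264,19),(294,19),(172,26)):X=f(c);print(c,(X@t*1000).round(1),X[2].round(4))
s=monitor.read_state();x=np.array(s['tool_pos'])*1000;print('tcp uv',x@n,x@t)
g=z['im'][5:35,250:310].max(2).astype(int);print(g[::3,::4])
```

```text
(279, 19) 52.8 0.0677
(264, 19) 64.8 0.068
(294, 19) 40.9 0.0679
(172, 26) 141.4 0.0673
tcp uv 479.626023897308 51.92800230768441
[[101 102 101 101 100 100 101 102 101 102 102 102 101 101 103]
 [ 99 100  99 101 101  99 100  99  99 100 100 100 101 100 101]
 [100 102 102 103 103 102 102 105 105 104 103 103 103 102 102]
 [ 99  99  99  99 101 114 133 137 135 123 101 103 102 102 102]
 [102 102 102 102 115 129 135 146 137 130 116 103 103 103 103]
 [ 99 101 101 101 154 176 194 205 197 181 160 100 101 100 101]
 [102 103 102 102 103 110 173 186 176 135 103 103 103 104 103]
 [102 102 102 101 101 101  99 100 101 100 100 101 101 101 103]
 [102 103 103 103 104 103 103 103 104 103 103 103 103 102 105]
 [103 103 103 104 103 103 103 104 102 103 103 103 104 103 104]]
```

```bash
python3 -m jog '[[[0,-0.14,2],[0,0,0]],[[0,0,3],[0,0,0]],[[0,0,3],[0,0,0]],[[0,0,1.5],[0,0,0]],[[0,0,0.6],[0,0,0]],[[0,0,0],[0,0,0]],[[0,0,0],[0,0,0]],[[0,0,0],[0,0,0]]]'; python3 -m jog '[[[0,0,0],[0,0,0]],[[0,0,0],[0,0,0]]]'
```

```text
t: 40.55
tool_pos: [0.4623, 0.1429, 0.0584]
ee_rot: [-0.0, 0.996, 0.094, 0.001]
ft_force: [0.3, -0.2, -0.7]
width: 0.0355
gripper_force: 55.0
t: 40.75
tool_pos: [0.4617, 0.143, 0.0577]
ee_rot: [-0.0, 0.996, 0.094, 0.001]
ft_force: [0.4, 0.1, -0.6]
width: 0.0356
gripper_force: 55.0
```

```bash
python3 -m jog '[[[1,0.06,0.1],[0,0,0]],[[1.2,0,0],[0,0,0]],[[1.2,0,0],[0,0,0]],[[0.8,0,0],[0,0,0]],[[0.5,0,0],[0,0,0]],[[0.3,0,0],[0,0,0]],[[0.3,0,0],[0,0,0]],[[0.3,0,0],[0,0,0]],[[0,0,0],[0,0,0]],[[0,0,0],[0,0,0]],[[0,0,0],[0,0,0]]]'
```

```text
t: 41.85
tool_pos: [0.5161, 0.1527, 0.0559]
ee_rot: [0.0, 0.996, 0.094, -0.0]
ft_force: [-0.8, 0.8, -1.3]
width: 0.0358
gripper_force: 55.0
```

```bash
python3 -m jog '[[[0.3,0.03,-0.04],[0,0,0]],[[0.3,0,0],[0,0,0]],[[0.3,0,0],[0,0,0]],[[0.3,0,0],[0,0,0]],[[0.3,0,0],[0,0,0]],[[0.3,0,0],[0,0,0]],[[0,0,0],[0,0,0]],[[0,0,0],[0,0,0]]]'; python3 -m jog '[[[0.4,0,0],[0,0,0]],[[0.5,0,0],[0,0,0]],[[0.5,0,0],[0,0,0]],[[0.5,0,0],[0,0,0]],[[0.5,0,0],[0,0,0]],[[0.2,0,0],[0,0,0]],[[0,0,0],[0,0,0]],[[0,0,0],[0,0,0]]]'
```

```text
t: 42.65
tool_pos: [0.534, 0.1558, 0.0563]
ee_rot: [0.0, 0.996, 0.094, -0.0]
ft_force: [-0.5, -0.6, -2.3]
width: 0.0352
gripper_force: 55.0
t: 43.45
tool_pos: [0.5594, 0.1607, 0.0562]
ee_rot: [0.0, 0.996, 0.094, -0.0]
ft_force: [-0.2, 0.0, -0.2]
width: 0.0358
gripper_force: 55.0
```

```bash
python3 -m jog '[[[0.4,0,0],[0,0,0]],[[0.5,0,0],[0,0,0]],[[0.5,0,0],[0,0,0]],[[0.5,0,0],[0,0,0]],[[0.5,0,0],[0,0,0]],[[0.1,0,0],[0,0,0]],[[0,0,0],[0,0,0]],[[0,0,0],[0,0,0]]]'; python3 -m jog '[[[0.4,0,0],[0,0,0]],[[0.5,0,0],[0,0,0]],[[0.5,0,0],[0,0,0]],[[0.5,0,0],[0,0,0]],[[0.2,0,0],[0,0,0]],[[0,0,0],[0,0,0]],[[0,0,0],[0,0,0]]]';  python3 -m jog '[[[0.1,0,0],[0,0,0]],[[0.1,0,0],[0,0,0]],[[0,0,0],[0,0,0]],[[0,0,0],[0,0,0]]]'
```

```text
t: 44.25
tool_pos: [0.5839, 0.1653, 0.0562]
ee_rot: [0.0, 0.996, 0.094, -0.0]
ft_force: [0.1, 0.4, -0.8]
width: 0.0358
gripper_force: 55.0
t: 44.95
tool_pos: [0.6046, 0.1693, 0.0562]
ee_rot: [0.0, 0.996, 0.094, -0.0]
ft_force: [-0.1, 0.3, -1.4]
width: 0.0357
gripper_force: 55.0
t: 45.35
tool_pos: [0.6067, 0.1696, 0.0564]
ee_rot: [0.0, 0.996, 0.094, 0.0]
ft_force: [0.3, -0.8, -1.4]
width: 0.0354
gripper_force: 55.0
```

```bash
for i in 1; do python3 -m jog '[[[0.1,0,0],[0,0,0]],[[0.05,0,0],[0,0,0]],[[0,0,0],[0,0,0]],[[0,0,0],[0,0,0]]]'; python3 -m jog '[[[0.1,0,0],[0,0,0]],[[0,0,0],[0,0,0]],[[0,0,0],[0,0,0]]]'; done
```

```text
t: 45.75
tool_pos: [0.6082, 0.1699, 0.0563]
ee_rot: [-0.0, 0.996, 0.094, -0.0]
ft_force: [-0.2, -0.2, -1.3]
width: 0.0358
gripper_force: 55.0
t: 46.05
tool_pos: [0.6091, 0.1701, 0.0563]
ee_rot: [0.0, 0.996, 0.094, -0.0]
ft_force: [0.8, 0.4, -1.3]
width: 0.0358
gripper_force: 55.0
```

```bash
python3 -m jog '[[[0.1,0,0],[0,0,0]],[[0,0,0],[0,0,0]],[[0,0,0],[0,0,0]]]'; python3 -m jog '[[[0.1,0,0],[0,0,0]],[[0,0,0],[0,0,0]],[[0,0,0],[0,0,0]]]'
```

```text
t: 46.35
tool_pos: [0.6101, 0.1703, 0.0563]
ee_rot: [0.0, 0.996, 0.094, -0.0]
ft_force: [-0.8, 0.2, -1.4]
width: 0.0353
gripper_force: 55.0
t: 46.65
tool_pos: [0.6101, 0.1703, 0.056]
ee_rot: [0.0, 0.996, 0.094, -0.001]
ft_force: [-5.5, -1.9, 0.6]
width: 0.0356
gripper_force: 55.0
```

Contact at the same depth as the first pin. I'll press, release and back off.

```bash
python3 -m jog '[[[0.07,0,0],[0,0,0]],[[0,0,0],[0,0,0]],[[0,0,0],[0,0,0]]]'; python3 -m jog '[[[0,0,0],[0,0,0]],[[0,0,0],[0,0,0]],[[0,0,0],[0,0,0]],[[0,0,0],[0,0,0]],[[0,0,0],[0,0,0]],[[0,0,0],[0,0,0]]]' 6 55;  python3 -m jog '[[[0,0,-1],[0,0,0]],[[-0.5,0,-2],[0,0,0]],[[-1,0,-4],[0,0,0]],[[-2,0,-4],[0,0,0]],[[-3,0,-1],[0,0,0]],[[-3,0,0],[0,0,0]],[[-3,0,0],[0,0,0]],[[0,0,0],[0,0,0]],[[0,0,0],[0,0,0]]]'
python3 pk.py pics/w10.png | head -2
python3 - <<'E'
from h import *
z=np.load('pics/w10.png.npz');P=cloud(z,z['d'],True)*1000;a=np.radians(10.74)
u=P[...,0]*np.cos(a)+P[...,1]*np.sin(a);v=-P[...,0]*np.sin(a)+P[...,1]*np.cos(a)
for c in(53,233):
    m=(P[...,2]>64)&(P[...,2]<85)&(abs(v-c)<15)&(u>600)&(u<650);print(c,np.percentile(u[m],[1,99]).round(1) if m.any() else None)
im,d,p=grab('top');im2,_,_=grab('side')
a=np.hstack([cv2.resize(im[120:260,130:430],(420,196)),cv2.resize(im2[120:300,200:420],(380,311))[:196]])
cv2.imwrite('pics/end.png',np.vstack([a,np.hstack([z['im'],np.zeros((420,240,3),np.uint8)])])[:600])
E
```

```text
t: 46.95
tool_pos: [0.6101, 0.1703, 0.0557]
ee_rot: [0.0, 0.996, 0.094, -0.002]
ft_force: [-8.3, -0.8, 0.5]
width: 0.0356
gripper_force: 55.0
t: 47.55
tool_pos: [0.6119, 0.1706, 0.0564]
ee_rot: [0.0, 0.996, 0.094, 0.0]
ft_force: [-0.4, 0.4, 0.8]
width: 0.0594
gripper_force: 0.0
t: 48.45
tool_pos: [0.4892, 0.1473, 0.1774]
ee_rot: [-0.0, 0.996, 0.094, 0.001]
ft_force: [0.7, -0.5, -0.4]
width: 0.0602
gripper_force: 0.0
48.45 [0.4892 0.1473 0.1774] [[0.982, 0.187, 0.002], [0.187, -0.982, 0.0], [0.002, -0.0, -1.0]] 0.0
top n 17667 [100.5 104.7 106.1]
53 [615.3 646.3]
233 [615.5 646.6]
```

View pics/end.png

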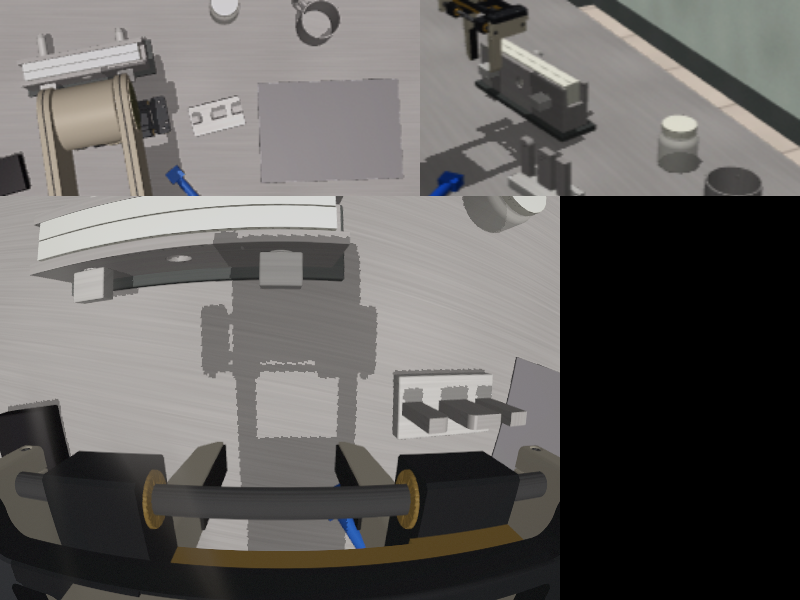

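Both pin heads are flush with the front plate, at (95,285) and (281,268) in the lower view. Both noses show behind the pack in the top view, the mat is empty, and the mug, pot and box haven't moved.

```bash
python3 -c "
from bench import manip
print(manip.finish_job())"
```

```text
the job is handed in; nothing more can be done
None
```

Job handed in at about 48 s: the long pin, then the mid pin, each went to the bottom of the go gap, were stopped by the no-go gap, and are home in hole1 and hole3 with heads against the front plate; there was no short pin, and the mug, pot and slide box were not moved.

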